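Unlatch the sleeve case and lift out the tray

TASK

Get the tray of aluminium sleeves out of the latched grey case: turn the staple in line with the slot, flip the hasp off it and swing it right over to the front of the case, then raise the lid until it leans back open by itself. Lift the tray straight up off its two guide pins by its black handle, keeping it level, and set it down gently in the middle of the dark mat, lined up with the mat, and let go. Leave the case open and do not disturb the other things on the bench.

Things in the scene. Friction and masses are not known exactly. Their poses are not given: they have to be found in the camera images.
- case: Grey sheet-metal case, fixed, 150 (x) x 190 (y) x 96 mm high without lid, walls and floor 5 mm. Origin: centre of its underside, on the bench; +x to its back (lid hinge), -x to its front (hasp), z up. 'Case frame' below: mm in this frame. Two upright guide pins, 8 mm thick, stand inside at x 0, y +62 and -62; their tops are 45 mm above the bench. The hasp's hinge pin lies along y at x -83, z 103.
- lid (a joint): Angle of the lid (5 mm plate, 0.35 to 0.6 kg): 0 shut, grows as its front rises, stop at 1.85, leaning back. Hinge along case y at x +79, z 96 (its underside). Nearly free: it falls shut before 1.57 and leans back to its stop by itself beyond 1.62. Shut, it covers x -75 to 79, y -97 to 97, z 96 to 101, plus the two front lips. It cannot rise while the hasp is held under the crosswise staple.
- hasp (a joint): Angle of the hasp, a steel leaf 3 x 36 mm: 0 folded flat on the lid, pointing to the back; 1.57 upright; 3.14 pointing to the front; stop at 4.5, hanging before the front wall. Lying, it is at z 101.5 to 104.5 and flat as far back as case x -11, where its thumb tab begins. Slot 37 x 13 mm (x -54 to -17) for the staple. 60 g, nearly free hinge: past upright it falls to the front by itself.
- staple (a joint): Angle of the turning staple, a steel T on the lid with a cross bar 30 x 8 x 13 mm just above the hasp: 0 = bar along case x, in line with the slot (a stop; within 0.15 of it the hasp comes off); 1.57 = crosswise, holding the hasp down. Grows counter-clockwise seen from above. Vertical axis at case x -37, y 0. Friction 0.03 N m; it stays where it is left.
- staple_top (a point): Middle of the top of the staple's cross bar; its x axis runs along the bar, z up. Lid shut: the bar's underside is 106 mm, its top 119 mm above the bench.
- hasp_tab (a point): Middle of the raised end of the hasp's thumb tab (end of the leaf, 36 mm wide, 3 mm thick, 30 mm long, sloping up to the back at 45 degrees): folded on the lid it is at case x +10, 124 mm above the bench, 21 mm of room under it. A tilted fingertip slid under the tab from behind, along the lid, lifts the hasp.
- lip_left (a point): Middle of the outer lower edge of the lid's left lip. The lips are flat, 65 mm wide (case y 32 to 97 and -97 to -32), 5 mm thick and stand 24 mm out from the front wall (to x -99), free underneath down to the bench, with a 64 mm gap between them for the hasp. A tilted fingertip can be hooked under them.
- lip_right (a point): The same point of the right lip (case x -99, y -64.5, z 96 when shut).
- tray_grip (a point): Centre of the tray's black handle bar: 36 mm along the tray's x, 10 mm thick along its y, 18 mm high; 69 mm above the tray's underside. To be gripped across its 10 mm. It stands on two posts 7 mm thick; in the case its top is 83 mm above the bench.
- tray: Loose aluminium tray, 100 x 150 x 10 mm, about 0.5 kg, with four sleeves fixed in it (28 mm thick, at x +33 and -33, y +36 and -36, tops 53 mm above its underside) and the handle in the middle. Origin: centre of its underside. It stands on the case's floor, its axes along the case's, two 9.8 mm holes over the pins: off the pins when raised 40 mm, clear of the walls when raised 93 mm.
- mat: Dark rubber mat, 140 (x) x 180 (y) x 3 mm, fixed on the bench to the right of the case. Origin: centre of its underside.
- timer: White lab timer, 64 x 64 x 19 mm, lying; not to be disturbed.
- sample_vial: Brown labelled vial with a white cap, 29 x 81 mm, standing; not to be disturbed.
- beaker: Low glass beaker, 50 x 42 mm, with a lid; not to be disturbed.
- pen: Blue and white marker pen, 135 mm long, lying before the case; not to be disturbed.
- white_bottle: White bottle with a blue cap, 48 x 95 mm, behind the case; not to be disturbed.

How it is judged:
By the outcome, as a careful person would: the job done as asked, in the order asked, and still so for the second after the job is handed in, with the robot touching nothing.
It also fails if it takes over 72 s, if anything falls off the work surface, if the arm or the gripper's body presses on something with over 40 N, if the wrist force passes 120 N, or if a joint passes its speed limit or range.

ROBOT

A 6-joint arm with a two-finger parallel gripper is mounted at the origin on a cart in front of the work surface, level with it; the furniture and walls round the work are solid. World frame = base frame: x ahead of the robot, y to its left, z up, the work surface at z = 0. Lengths are in mm, angles in rad, forces in N, time in s.
With the tool pointing down it reaches from about 300 to 850 mm from the base axis. Payload 4.2 kg.
Tool frame: the origin (TCP) lies at the very end of the fingers, on their centre line; the grasp point (between the pads) lies 19 mm behind it; z points along the fingers, y is the line along which they close (so a half turn about z gives the same grasp; the last joint's range is limited). The gripper opens to 91 mm and grips with 3 to 60 N. Pads are 32 mm wide; open, the fingers measure 118 mm over their backs; the gripper's body (76 mm by 178 mm) begins 60 mm behind the grasp point.
Start: joints at [1.184, 0.32, 1.565, -0, 1.257, -0.02], TCP at [206.216, 536.767, 213.976] pointing down, gripper open.
Joint ranges: [-3.11, 3.11], [-0.84, 2.01], [0.21, 2.61], [-1.34, 4.49], [0.05, 2.63], [-2.56, 2.56]. Speed limits (rad/s): [2.57, 2.57, 3.14, 3.14, 3.14, 3.14].

INTERFACE

Orientations are given as a rotation vector (axis times angle).
In Python, from rig import bot gives the robot as it stands.
- The arm moves only by the shell command python3 -m crank 'ROWS'. ROWS is JSON, a list of rows, each a list of 7 numbers: the turn, a rotation vector about the tool's x, y, z in rad, then the shift along the tool's x, y, z in m, then the finger opening in m, from 0 to 0.0912. In form: [[rx, ry, rz, tx, ty, tz, fingers], ...]. A call has exactly 10 rows; each row shifts and turns the commanded pose from where the row before left it, along the tool's axes as they then stand; what a row does not reach is not made up. A row lasts 1/10 s, in which the tool goes at most 50 mm and 8.59 degrees, less where a joint would pass 70% of its speed; a pose out of reach is approached as far as the arm can. A call is refused whole if a number of a shift passes 0.05 or a number of a turn 0.15, either way. A call with a gripper value outside its range is refused whole. The fingers move at their own pace and stop on an object; the grip force is fixed at half the most. Time passes only in rows, so rows that do not move let the fingers close, or fill a call up. It gives the time, the measured TCP pose, the force, the opening and the grip force at its end, in the units of the state.
- bot.get_obs(): the state, without advancing time (a new reading comes with each control period).
- bot.capture(name): name is "scene" or "side" or "wrist"; returns a dict with "pixels" (384x512x3 uint8, red, green, blue), "K" (3x3 intrinsics, pixels), "dist" ([k1, k2, p1, p2, k3] as OpenCV has them; the pictures are not rectified), "R" (3x3) and "t" (3): a world point X has camera coordinates R X + t. Camera axes: x right, y down, z forward; pixel columns grow to the right and rows downward; lengths in mm; the calibration is good to about 2 mm. A picture is of the moment at which its call begins. There is no depth.
- bot.job_done(): hands the job in; it is judged then, once.
Trained networks look in the newest picture that a camera, given by its name, has taken for a name from the list of things; names that differ only in an ending like _2 or _b are one class to them, and where a whole thing is asked for, a point or a joint stands for the part that bears it (a point fixed in the world has none). Each returns a list of dicts, best first, with "confidence" (0 to 1); they miss things now and then, are a little off and sometimes report something else, mostly with a low value. They report only what shows in the picture. A call takes as long as a camera call.
- bot.look_for(camera, label): "point" ([x, y, z] in mm, in the coordinates of the camera as it stood for that picture, good to about 4 mm: the middle of the surface that is visible of it).
The state is a dict: "time": time; "qpos": joint angles; "joint_velocities": joint speeds; "joint_torque": joint torques, N m; "tcp_pos": TCP position; "eef_rot": TCP orientation; "contact_force": force on the tool from outside, world axes, zero at the start; "wrist_torque": the same for the moment, N m; "grip_width": finger opening in mm; "gripper_force": force on a finger pad.
Only numpy, scipy, OpenCV 4.12 (cv2) and the standard library are available. Lean on these libraries where they do the work, as an engineer would, in place of code of your own. Each camera call takes 0.05 s, during which the arm holds its last target. There are 200 camera calls.

## Working session

There is one attempt and no reset: what is moved stays moved. The work goes in short steps, Python scripts to look and compute and a shell command to move; the robot and the scene stay as the last step left them, time stands still between calls to the robot, and variables do not carry over. Pictures are saved under pics/ and viewed, at most 10 in all, crops included, and the job is handed in when it is done.

```bash
ls; mkdir -p pics
cat > h.py <<'E'
import numpy as np,cv2
from rig import bot
from scipy.spatial.transform import Rotation as Ro
def cap(n):
    return bot.capture(n)
def find(n,labels,c=None):
    c=c or bot.capture(n); R=np.array(c["R"]);t=np.array(c["t"]).ravel(); out={}
    for l in labels:
        for d in bot.look_for(n,l)[:2]:
            p=R.T@(np.array(d["point"])-t); print(n,l,np.round(p,1),round(d["confidence"],2))
    return c
def proj(c,P):
    P=np.atleast_2d(np.array(P,float))
    return cv2.projectPoints(P,cv2.Rodrigues(np.array(c["R"],float))[0],np.array(c["t"],float).reshape(3,1),np.array(c["K"],float),np.array(c["dist"],float))[0].reshape(-1,2)
def ray(c,uv,z):
    q=cv2.undistortPoints(np.array(uv,float).reshape(-1,1,2),np.array(c["K"],float),np.array(c["dist"],float)).reshape(-1,2)
    R=np.array(c["R"]);t=np.array(c["t"]).ravel(); o=-R.T@t
    d=np.c_[q,np.ones(len(q))]@R
    return o+d*((z-o[2])/d[:,2])[:,None]
def save(c,f): cv2.imwrite("pics/"+f,c["pixels"][:,:,::-1])
def st():
    o=bot.get_obs(); print("t",round(o["time"],2),"tcp",np.round(o["tcp_pos"],1),"rot",np.round(o["eef_rot"],3),"F",np.round(o["contact_force"],1),"w",round(o["grip_width"],1),"q",np.round(o["qpos"],2)); return o
E
python3 - <<'E'
from h import *
st()
a=find("scene",["case","lid","hasp_tab","staple_top","lip_left","lip_right","mat","timer","sample_vial","beaker","pen","white_bottle"])
b=find("side",["case","hasp_tab","staple_top","lip_left","lip_right","mat","timer","sample_vial","beaker","pen","white_bottle"])
im=np.vstack([a["pixels"],b["pixels"]])
im=cv2.resize(np.hstack([a["pixels"],b["pixels"]]),(800,300))
save(a,"a.png");save(b,"b.png")
E
```

```text
pics
t 0.0 tcp [206.  536.3 213.1] rot [-5.730e-01 -3.089e+00  3.000e-03] F [ 0.1 -0.4  0.1] w 91.1 q [ 1.18  0.32  1.57  0.    1.26 -0.02]
scene case [534.6   8.9 101.9] 0.76
scene lid [556.2  17.2 102.1] 0.95
scene hasp_tab [548.9  33.4 103.6] 0.65
scene staple_top [528.2  26.  113.5] 0.59
scene staple_top [781.1 144.1  47.6] 0.59
scene lip_left [552.   17.2 101.1] 0.56
scene lip_right [553.4  17.8  99.7] 0.73
scene mat [ 488.7 -255.8    6.7] 0.68
scene mat [ 636.  -178.9   33.3] 0.62
scene sample_vial [ 637.2 -181.3   37. ] 0.97
scene sample_vial [550.7  34.7 104.3] 0.52
scene beaker [ 631.  -264.6   35.5] 0.64
scene pen [528.4  25.6 115.6] 0.7
scene pen [401.7  18.9  13.3] 0.62
scene white_bottle [783.7 143.1  50.2] 0.61
side case [563.  -25.1  99. ] 0.88
side hasp_tab [537.5  31.2 108.4] 0.95
side hasp_tab [565.4  15.   97.6] 0.39
side lip_left [559.9  17.7  96. ] 0.88
side lip_left [792.4 137.7  54.9] 0.59
side lip_right [560.4  15.6 100.4] 0.8
side lip_right [563.5 -25.1 100.9] 0.38
side mat [ 527.4 -207.     2.3] 0.74
side timer [778.5 -83.5  16.5] 0.82
side beaker [ 523.4 -208.8    1.5] 0.66
side beaker [ 634.1 -273.4   44. ] 0.64
side pen [533.   24.5 118.3] 0.72
side pen [401.2  19.6  15.3] 0.46
side white_bottle [789.8 137.7  55.1] 0.61
```

View pics/a.png

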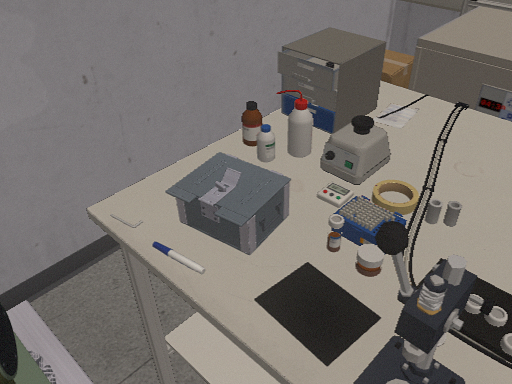

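View pics/b.png

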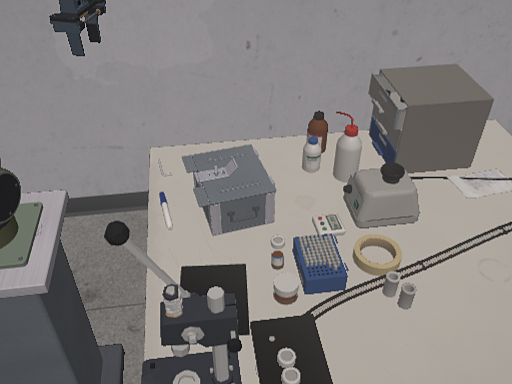

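The scene view shows the shut case at about (232,200), with the hasp and staple near (222,190). The pen lies before it at (178,257), the mat is at (317,310) with its corners visible, and the vial is at (335,232). The side view agrees. Next I'll zoom in on the lid.

Run:
```python
from h import *
a=cap("scene");b=cap("side")
A=cv2.resize(a["pixels"][140:250,155:305],(800,587),interpolation=3)[:,:,::-1]
B=cv2.resize(b["pixels"][140:240,175:285],(660,600),interpolation=3)[:,:,::-1]
cv2.imwrite("pics/c.png",np.hstack([cv2.resize(A,(400,293)),cv2.resize(B,(400,293))]))
cv2.imwrite("pics/c.png",A);
print(np.round(ray(a,[[314,264],[379,315],[325,357],[256,300]],3),1))
print(np.round(ray(b,[[181,266],[247,265],[248,333]],3),1))
```

```text
[[ 578.4 -180.7    3. ]
 [ 560.1 -339.8    3. ]
 [ 430.4 -320.9    3. ]
 [ 437.  -159.     3. ]]
[[ 434.6 -153.4    3. ]
 [ 576.3 -171.2    3. ]
 [ 555.1 -341.8    3. ]]
```

View pics/c.png

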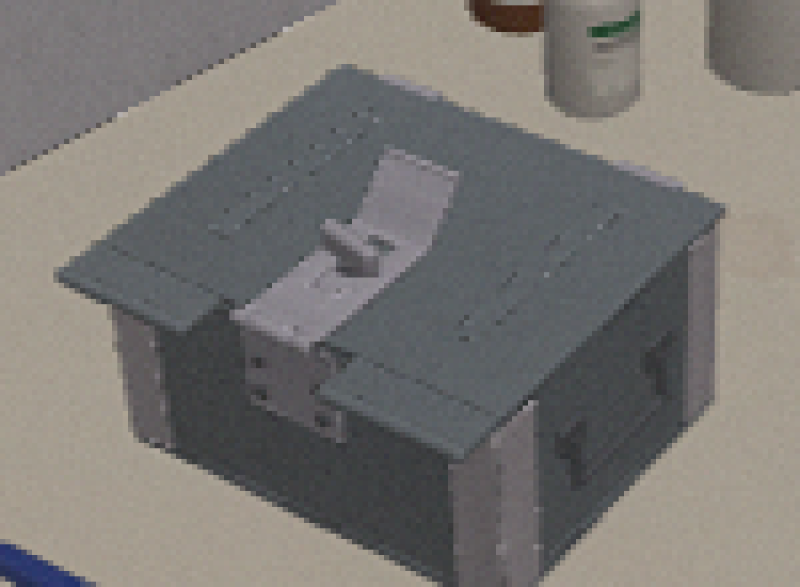

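The crop shows the lid corners at about (345,65), (725,208), (460,455) and (57,272). The hasp lies on the lid with its tab at the back (420,165), and the staple bar runs crosswise near (350,245).

Run:
```python
from h import *
a=cap("scene")
uv=np.array([[345,65],[725,208],[57,272],[460,455]])/5.333+[155,140]
W=ray(a,uv,101)[:,:2]; L=np.array([[79,97],[79,-97],[-99,97],[-99,-97]])
print(np.round(W,1))
def fit(W,L):
    from scipy.optimize import least_squares
    f=lambda p:(L@np.array([[np.cos(p[2]),np.sin(p[2])],[-np.sin(p[2]),np.cos(p[2])]])+p[:2]-W).ravel()
    s=least_squares(f,[550,10,0]);print(np.round(s.x,3),np.round(s.fun,1))
fit(W,L)
fit(np.array([[578.4,-180.7],[560.1,-339.8],[430.4,-320.9],[437,-159.]]),np.array([[70,90],[70,-90],[-70,-90],[-70,90]]))
fit(np.array([[434.6,-153.4],[576.3,-171.2],[555.1,-341.8]]),np.array([[-70,90],[70,90],[70,-90]]))
uv=np.array([[325,222],[378,272]])/5.333+[155,140]
p=ray(a,uv,115);print(p)
st()
o=bot.get_obs(); print(Ro.from_rotvec(o["eef_rot"]).as_matrix().round(3))
```

```text
[[629.7 142.1]
 [660.1 -47.6]
 [456.  114.4]
 [487.3 -75.3]]
[5.68151e+02 3.49930e+01 1.60000e-01] [ 1.   1.3  1.5 -0.6 -1.   0.6 -1.4 -1.3]
[ 5.01475e+02 -2.50100e+02 -1.06000e-01] [  2.2  12.7   1.5  -7.2  -8.  -11.3   4.4   5.8]
[ 4.95567e+02 -2.49441e+02 -1.08000e-01] [ 1.1  1.  -1.4  3.7  0.4 -4.7]
[[535.20025909  47.26884837 115.        ]
 [527.44562867   8.91554114 115.        ]]
t 1.4 tcp [206.2 536.8 214. ] rot [0.573 3.089 0.   ] F [ 0.2 -0.2 -0.7] w 91.6 q [ 1.18  0.32  1.56 -0.    1.26 -0.02]
[[-0.933  0.359  0.   ]
 [ 0.359  0.933  0.   ]
 [-0.     0.    -1.   ]]
```

```bash
cat >> h.py <<'E'
CP=np.array([568.2,35.0]);CY=0.16
def cw(x,y,z): c,s=np.cos(CY),np.sin(CY); return np.array([CP[0]+c*x-s*y,CP[1]+s*x+c*y,z])
def Rot(h,pitch=0,roll=0):
    # tool down, tool y heading h (world angle); pitch about tool x, roll about tool y
    y=np.array([np.cos(h),np.sin(h),0]);z=np.array([0,0,-1.]);x=np.cross(y,z)
    return Ro.from_matrix(np.c_[x,y,z])*Ro.from_rotvec([pitch,0,0])*Ro.from_rotvec([0,roll,0])
def plan(p1,R1,n,w,p0=None,R0=None):
    o=bot.get_obs(); p0=np.array(o["tcp_pos"]) if p0 is None else np.array(p0); R0=R0 or Ro.from_rotvec(o["eef_rot"])
    d=(R0.inv()*R1).as_rotvec()/n; s=(np.array(p1)-p0)/n/1000
    print("step mm",np.linalg.norm(s)*1000,"ang",np.linalg.norm(d))
    print("["+",".join("["+",".join("%g"%v for v in [*np.round(d,3)+0,*np.round((R0*Ro.from_rotvec(d*i)).inv().apply(s),3)+0,w])+"]" for i in range(n))+"]")
E
python3 - <<'E'
from h import *
plan(cw(-37,0,230),Rot(0.16),15,0.04)
E
```

```text
step mm 40.21579797859709 ang 0.06959854412719665
[[0,0,0.07,-0.032,-0.024,-0.001,0.04],[0,0,0.07,-0.034,-0.022,-0.001,0.04],[0,0,0.07,-0.035,-0.019,-0.001,0.04],[0,0,0.07,-0.037,-0.017,-0.001,0.04],[0,0,0.07,-0.038,-0.014,-0.001,0.04],[0,0,0.07,-0.039,-0.011,-0.001,0.04],[0,0,0.07,-0.039,-0.009,-0.001,0.04],[0,0,0.07,-0.04,-0.006,-0.001,0.04],[0,0,0.07,-0.04,-0.003,-0.001,0.04],[0,0,0.07,-0.04,0,-0.001,0.04],[0,0,0.07,-0.04,0.002,-0.001,0.04],[0,0,0.07,-0.04,0.005,-0.001,0.04],[0,0,0.07,-0.039,0.008,-0.001,0.04],[0,0,0.07,-0.039,0.011,-0.001,0.04],[0,0,0.07,-0.038,0.013,-0.001,0.04]]
```

```bash
python3 -m crank '[[0,0,0.07,-0.032,-0.024,-0.001,0.04],[0,0,0.07,-0.034,-0.022,-0.001,0.04],[0,0,0.07,-0.035,-0.019,-0.001,0.04],[0,0,0.07,-0.037,-0.017,-0.001,0.04],[0,0,0.07,-0.038,-0.014,-0.001,0.04],[0,0,0.07,-0.039,-0.011,-0.001,0.04],[0,0,0.07,-0.039,-0.009,-0.001,0.04],[0,0,0.07,-0.04,-0.006,-0.001,0.04],[0,0,0.07,-0.04,-0.003,-0.001,0.04],[0,0,0.07,-0.04,0,-0.001,0.04]]'
python3 -m crank '[[0,0,0.07,-0.04,0.002,-0.001,0.04],[0,0,0.07,-0.04,0.005,-0.001,0.04],[0,0,0.07,-0.039,0.008,-0.001,0.04],[0,0,0.07,-0.039,0.011,-0.001,0.04],[0,0,0.07,-0.038,0.013,-0.001,0.04],[0,0,0,0,0,0,0.04],[0,0,0,0,0,0,0.04],[0,0,0,0,0,0,0.04],[0,0,0,0,0,0,0.04],[0,0,0,0,0,0,0.04]]'
python3 - <<'E'
from h import *
st()
c=find("wrist",["staple_top","hasp_tab"])
save(c,"d.png"); R=np.array(c["R"]);print(np.round(-R.T@np.array(c["t"]).ravel(),1), np.round(R,2).tolist())
print(proj(c,[cw(-37,0,119),cw(10,0,124),cw(-17,18,104.5),cw(-83,18,104)]).round())
E
```

```text
time: 2.4
tcp_pos: [423.0, 195.6, 224.2]
eef_rot: [1.601, 2.703, 0.001]
contact_force: [0.9, 0.6, 0.1]
grip_width: 39.8
gripper_force: 0.0
time: 3.4
tcp_pos: [528.6, 27.9, 229.1]
eef_rot: [-2.042, -2.388, -0.0]
contact_force: [-0.2, 0.3, 0.1]
grip_width: 39.8
gripper_force: 0.0
t 3.4 tcp [528.6  27.9 229.1] rot [-2.042 -2.388 -0.   ] F [-0.2  0.3  0.1] w 39.8 q [ 0.03  0.24  1.64  0.    1.26 -0.13]
wrist staple_top [529.3  35.  120.4] 0.89
wrist hasp_tab [535.2  35.4 104.7] 0.65
[516.1 107.6 400. ] [[0.99, 0.16, -0.0], [0.15, -0.95, 0.28], [0.04, -0.28, -0.96]]
[[258. 191.]
 [312. 192.]
 [279. 167.]
 [206. 167.]]
```

View pics/d.png

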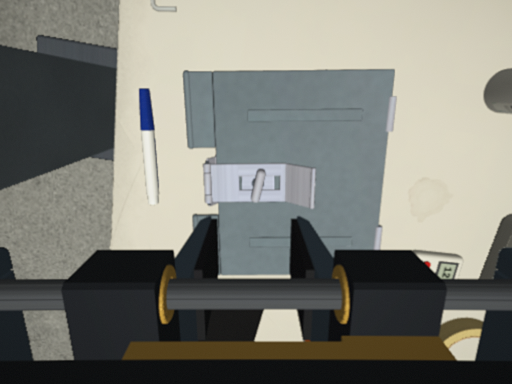

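The wrist view shows the hasp leaf running from (205,183) to (315,187), with the tab at right. The bar goes from (264,171) to (254,201), so it is about 1.25 rad off case x. Everything sits about 5 px higher than predicted, so I'll refit the case pose.

Run:
```python
from h import *
from scipy.optimize import least_squares
c=cap("wrist")
P=[[-99,97,101],[79,97,101],[-99,32,101],[-83,0,104.5],[-11,18,104.5],[-11,-18,104.5],[-99,-32,101]]
U=np.array([[184,72],[394,70],[188,147],[207,183],[285,164],[286,203],[194,214]],float)
def W(p,P): 
    cc,s=np.cos(p[2]),np.sin(p[2]); P=np.array(P,float); return np.c_[p[0]+cc*P[:,0]-s*P[:,1],p[1]+s*P[:,0]+cc*P[:,1],P[:,2]]
s=least_squares(lambda p:(proj(c,W(p,P))-U).ravel(),[568,35,.16],loss="soft_l1");print(s.x.round(3),(proj(c,W(s.x,P))-U).round(1).tolist())
b=ray(c,[[264,171],[254,201]],119);print(b, np.arctan2(*(b[0]-b[1])[[1,0]])-s.x[2]); print(W(s.x,[[-37,0,119]]))
print(ray(c,[[258.5,186]],117))
```

```text
[5.67972e+02 3.72570e+01 1.58000e-01] [[-0.5, -1.1], [1.6, -0.1], [0.2, 1.1], [0.0, 0.5], [1.2, -0.0], [-0.8, -1.0], [-1.8, 1.2]]
[[534.67937929  46.92917544 119.        ]
 [530.36800451  18.81350679 119.        ]] 1.2602827943047612
[[531.43514718  31.42204124 119.        ]]
[[532.23300205  32.46222057 117.        ]]
```

```bash
sed -i 's/^CP=.*/CP=np.array([568.0,37.3]);CY=0.158/' h.py
python3 - <<'E'
from h import *
plan(cw(-37,0,111),Rot(-0.15),7,0.02)
print(cw(-37,0,111))
E
```

```text
step mm 16.880345965800757 ang 0.04354719697430466
[[0,0,0.044,0.001,0,0.017,0.02],[0,0,0.044,0.001,0,0.017,0.02],[0,0,0.044,0.001,0,0.017,0.02],[0,0,0.044,0.001,0,0.017,0.02],[0,0,0.044,0.001,0,0.017,0.02],[0,0,0.044,0.001,0,0.017,0.02],[0,0,0.044,0.001,0,0.017,0.02]]
[531.46087403  31.47829292 111.        ]
```

```bash
python3 -m crank '[[0,0,0.044,0.0005,0.0005,0.017,0.02],[0,0,0.044,0.0005,0.0005,0.017,0.02],[0,0,0.044,0.0005,0.0005,0.017,0.02],[0,0,0.044,0.0005,0.0005,0.017,0.02],[0,0,0.044,0.0005,0.0005,0.017,0.02],[0,0,0.044,0.0005,0.0005,0.017,0.02],[0,0,0.044,0.0005,0.0005,0.017,0.02],[0,0,0,0,0,0,0.02],[0,0,0,0,0,0,0.0],[0,0,0,0,0,0,0.0]]'
python3 - <<'E'
from h import *
st(); c=cap("wrist"); save(c,"e.png")
E
```

```text
time: 4.6
tcp_pos: [531.4, 31.0, 110.5]
eef_rot: [-2.384, -2.043, 0.002]
contact_force: [-1.0, 1.4, 2.3]
grip_width: 7.7
gripper_force: 30.0
t 4.6 tcp [531.4  31.  110.5] rot [-2.384e+00 -2.043e+00  2.000e-03] F [-1.   1.4  2.3] w 7.7 q [0.04 0.34 1.81 0.   0.99 0.19]
```

View pics/e.png

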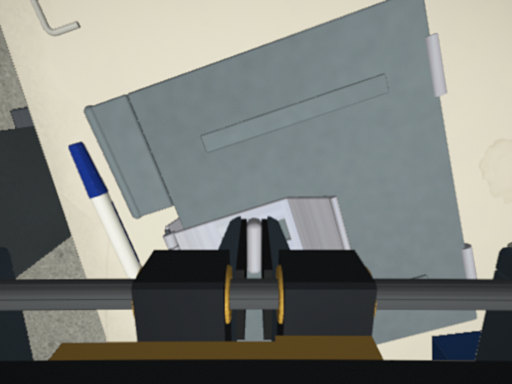

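The fingers hold the bar at (255,245), opening 7.7 mm. I'll turn it clockwise to its stop.

```bash
python3 -m crank '[[0,0,0.14,0,0,0,0],[0,0,0.14,0,0,0,0],[0,0,0.14,0,0,0,0],[0,0,0.14,0,0,0,0],[0,0,0.14,0,0,0,0],[0,0,0.14,0,0,0,0],[0,0,0.14,0,0,0,0],[0,0,0.14,0,0,0,0],[0,0,0.14,0,0,0,0],[0,0,0.02,0,0,0,0]]'
python3 - <<'E'
from h import *
o=st();print(o["wrist_torque"]); y=Ro.from_rotvec(o["eef_rot"]).as_matrix()[:,1];print("bar angle",np.arctan2(y[1],y[0])+1.5708-CY)
E
```

```text
time: 5.65
tcp_pos: [530.5, 31.9, 110.5]
eef_rot: [-3.132, -0.212, 0.005]
contact_force: [-5.0, 6.0, 1.8]
grip_width: 7.8
gripper_force: 30.1
t 5.65 tcp [530.5  31.9 110.5] rot [-3.132 -0.212  0.005] F [-5.   6.   1.8] w 7.8 q [0.04 0.34 1.81 0.   0.99 1.47]
[0.95235889 1.12104546 0.6021858 ]
bar angle -0.022708483667014473
```

```bash
python3 -m crank '[[0,0,0,0,0,0,0.06],[0,0,0,0,0,0,0.06],[0,0,-0.02,0,0,0,0.06],[0,0,0,0.010,0,0.001,0.06],[0,0,0,0.010,0,0.001,0.06],[0,0,0,0.010,0,0.001,0.06],[0,0,0,0.010,0,0.001,0.06],[0,0,0,0,0,0,0.03],[0,0,0,0,0,0,0.03],[0,0,0,0,0,0,0.03]]'
python3 - <<'E'
from h import *
o=st(); r=86.2;
a=0.16+np.linspace(0,1.9,11); d=np.c_[r*np.cos(a),r*np.sin(a)]; print(np.diff(d,axis=0).round(1).tolist()); print(Ro.from_rotvec(o["eef_rot"]).as_matrix().round(3), cw(3,0,0))
E
```

```text
time: 6.65
tcp_pos: [571.6, 36.9, 105.8]
eef_rot: [-3.131, -0.246, 0.001]
contact_force: [0.5, 6.1, 1.1]
grip_width: 39.1
gripper_force: 3.4
t 6.65 tcp [571.6  36.9 105.8] rot [-3.131e+00 -2.460e-01  1.000e-03] F [0.5 6.1 1.1] w 39.1 q [0.04 0.4  1.73 0.   1.01 1.46]
[[-4.1, 15.8], [-7.0, 14.8], [-9.7, 13.2], [-12.0, 11.1], [-13.9, 8.6], [-15.3, 5.8], [-16.1, 2.9], [-16.4, -0.2], [-16.0, -3.3], [-15.1, -6.3]]
[[ 0.988  0.156 -0.001]
 [ 0.156 -0.988  0.   ]
 [-0.001 -0.001 -1.   ]] [570.96263184  37.7720303    0.        ]
```

```bash
python3 -m crank '[[0,0,0,0,-0.0015,0,0.03],[0,0,0,0,0,0,0.03],[0,0,0,-0.004,0,-0.016,0.03],[0,0,0,-0.007,0,-0.015,0.03],[0,0,0,-0.010,0,-0.013,0.03],[0,0,0,-0.012,0,-0.011,0.03],[0,0,0,-0.014,0,-0.009,0.03],[0,0,0,-0.015,0,-0.006,0.03],[0,0,0,-0.016,0,-0.003,0.03],[0,0,0,-0.016,0,0,0.03]]'
python3 - <<'E'
from h import *
o=st(); c=cap("wrist"); save(c,"f.png")
E
```

```text
time: 7.65
tcp_pos: [479.1, 23.3, 180.5]
eef_rot: [3.132, 0.246, 0.008]
contact_force: [2.3, 2.3, 0.8]
grip_width: 35.0
gripper_force: 30.0
t 7.65 tcp [479.1  23.3 180.5] rot [3.132 0.246 0.008] F [2.3 2.3 0.8] w 35.0 q [0.02 0.19 1.83 0.   1.11 1.44]
```

View pics/f.png

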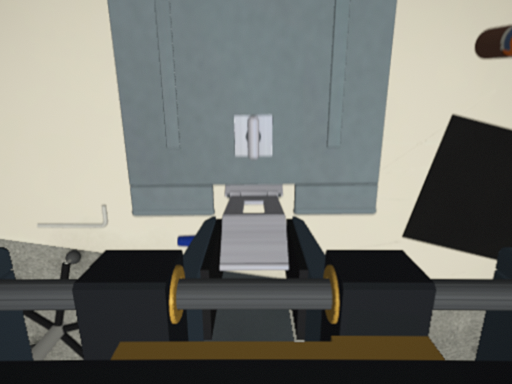

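The hasp stands upright between the fingers at (253,230), and the staple bar at (252,135) is in line with the slot. I'll carry the hasp on over, release it and rise.

```bash
python3 -m crank '[[0,0,0,-0.016,0,0.003,0.03],[0,0,0,-0.015,0,0.006,0.03],[0,0,0,-0.014,0,0.009,0.03],[0,0,0,-0.012,0,0.011,0.03],[0,0,0,0,0,0,0.07],[0,0,0,0,0,0,0.07],[0,0,0,0,0,0,0.07],[0,0,0,0,0,-0.02,0.07],[0,0,0,0,0,-0.02,0.05],[0,0,0,0,0,-0.02,0.0]]'
python3 - <<'E'
from h import *
from scipy.optimize import least_squares
o=st()
D=[([0.32,1.565,1.257],[575.1,214.0]),([.24,1.64,1.26],[529.4,229.1]),([.34,1.81,.99],[532.3,110.5]),([.40,1.73,1.01],[572.8,105.8]),([.19,1.83,1.11],[479.7,180.5])]
q=o["qpos"];D.append(([q[1],q[2],q[4]],[np.hypot(*o["tcp_pos"][:2]),o["tcp_pos"][2]]))
def F(p,q):
    a,b,zz,rr=p; return np.array([rr+a*np.sin(q[0])+b*np.sin(q[0]+q[1]),zz+a*np.cos(q[0])+b*np.cos(q[0]+q[1])])
s=least_squares(lambda p:np.concatenate([F(p,q)-x for q,x in D]),[400,400,0,0]);print(s.x,s.fun.round(1))
c=find("scene",["hasp_tab"]);save(c,"g0.png")
E
```

```text
time: 8.7
tcp_pos: [423.1, 14.5, 210.8]
eef_rot: [3.132, 0.246, -0.0]
contact_force: [0.4, 0.3, -0.0]
grip_width: 53.7
gripper_force: 0.0
t 8.7 tcp [423.1  14.5 210.8] rot [ 3.132  0.246 -0.   ] F [ 0.4  0.3 -0. ] w 53.7 q [ 0.01  0.08  1.88 -0.    1.18  1.42]
[ 583.24208202  423.41538098 -207.95439545  -13.35698779] [-2.3  0.8 -0.8  0.6  3.2 -0.4 -0.1 -1.2 -1.5  0.4  1.5 -0.3]
scene hasp_tab [482.1  23.2  72.3] 0.64
scene hasp_tab [532.    7.1 101.2] 0.42
```

Run:
```python
from h import *
o=bot.get_obs()
R0=Ro.from_rotvec(o["eef_rot"]); H=CY-np.pi/2
plan(cw(-123,-64,72),Rot(H),10,0.0)
plan(cw(-106,-64,75),Rot(H,0,0.49),6,0.0,cw(-123,-64,72),Rot(H))
print(Rot(H,0,.49).as_matrix().round(2))
```

```text
step mm 15.590349437786209 ang 0.0006169227335171943
[[0,-0.001,0,0.002,0.006,0.014,0],[0,-0.001,0,0.002,0.006,0.014,0],[0,-0.001,0,0.002,0.006,0.014,0],[0,-0.001,0,0.002,0.006,0.014,0],[0,-0.001,0,0.002,0.006,0.014,0],[0,-0.001,0,0.002,0.006,0.014,0],[0,-0.001,0,0.002,0.006,0.014,0],[0,-0.001,0,0.002,0.006,0.014,0],[0,-0.001,0,0.002,0.006,0.014,0],[0,-0.001,0,0.002,0.006,0.014,0]]
step mm 2.8771127502720173 ang 0.08166666666666668
[[0,0.082,0,0.003,0,0,0],[0,0.082,0,0.003,0,0,0],[0,0.082,0,0.003,0,0,0],[0,0.082,0,0.003,0,0,0],[0,0.082,0,0.003,0,0,0],[0,0.082,0,0.003,0,0.001,0]]
[[ 0.87  0.16  0.46]
 [ 0.14 -0.99  0.07]
 [ 0.47  0.   -0.88]]
```

```bash
python3 -m crank '[[0,0,0,0.002,0.006,0.014,0],[0,0,0,0.002,0.006,0.014,0],[0,0,0,0.002,0.006,0.014,0],[0,0,0,0.002,0.006,0.014,0],[0,0,0,0.002,0.006,0.014,0],[0,0,0,0.002,0.006,0.014,0],[0,0,0,0.002,0.006,0.014,0],[0,0,0,0.002,0.006,0.014,0],[0,0,0,0.002,0.006,0.014,0],[0,0,0,0.002,0.006,0.014,0]]'
python3 - <<'E'
from h import *
o=st(); c,s=np.cos(CY),np.sin(CY); d=np.array(o["tcp_pos"][:2])-CP; print("case xy",c*d[0]+s*d[1],-s*d[0]+c*d[1])
E
```

```text
time: 9.8
tcp_pos: [451.5, -41.7, 68.5]
eef_rot: [-3.132, -0.246, 0.002]
contact_force: [0.3, 0.3, 0.3]
grip_width: 0.3
gripper_force: 0.0
t 9.8 tcp [451.5 -41.7  68.5] rot [-3.132e+00 -2.460e-01  2.000e-03] F [0.3 0.3 0.3] w 0.3 q [-0.12  0.29  2.04 -0.    0.82  1.3 ]
case xy -127.46543818000235 -59.734775645210874
```

```bash
python3 -m crank '[[0,0.082,0,0.0036,0,-0.0011,0],[0,0.082,0,0.0037,0,-0.0008,0],[0,0.082,0,0.0037,0,-0.0005,0],[0,0.082,0,0.0038,0,-0.0002,0],[0,0.082,0,0.0038,0,0,0],[0,0.082,0,0.0037,0,0.0004,0],[0,0,0,0,0,0,0],[0,0,0,0,0,0,0],[0,0,0,0,0,0,0],[0,0,0,0,0,0,0]]'
python3 - <<'E'
from h import *
o=st(); c,s=np.cos(CY),np.sin(CY); d=np.array(o["tcp_pos"][:2])-CP; print("case xy",c*d[0]+s*d[1],-s*d[0]+c*d[1])
M=Ro.from_rotvec(o["eef_rot"]).as_matrix(); print(M.round(2))
def tcp(th,t=0.49,g=15):
    E=np.array([79-178*np.cos(th),96+178*np.sin(th)]);n=np.array([np.cos(t),np.sin(t)]);z=np.array([np.sin(t),-np.cos(t)])
    l=np.array([np.cos(th),-np.sin(th)])
    return E-16*n+g*(z if th<np.pi/2-t else l),n,z
ths=np.linspace(0,1.75,21); P=np.array([tcp(t)[0] for t in ths]); _,n,z=tcp(0)
print(P[[0,10,20]].round(0)); D=np.diff(P,axis=0); print([[round(float(d@n),1),round(float(d@z),1)] for d in D])
save(cap("side"),"g.png")
E
```

```text
time: 10.8
tcp_pos: [471.2, -35.6, 75.3]
eef_rot: [-3.008, -0.242, -0.7]
contact_force: [-4.7, -3.4, -2.3]
grip_width: 0.2
gripper_force: 2.8
t 10.8 tcp [471.2 -35.6  75.3] rot [-3.008 -0.242 -0.7  ] F [-4.7 -3.4 -2.3] w 0.2 q [-0.22  0.17  2.32  0.67  0.28  0.58]
case xy -107.10168078017443 -56.7070389172284
[[ 0.89  0.16  0.44]
 [ 0.14 -0.99  0.08]
 [ 0.44 -0.01 -0.9 ]]
[[-106.   75.]
 [ -42.  212.]
 [  94.  249.]]
[[7.9, -13.4], [9.1, -12.7], [10.1, -11.8], [11.1, -10.9], [12.0, -9.9], [12.9, -8.8], [13.6, -7.6], [14.2, -6.4], [14.7, -5.1], [15.1, -3.8], [15.4, -2.5], [15.5, -1.2], [14.7, 0.2], [14.2, 1.4], [14.0, 2.7], [13.7, 3.9], [13.3, 5.1], [12.8, 6.2], [12.2, 7.3], [11.6, 8.3]]
```

The tip is under the lip, with a light contact of about 5 N. I'll raise the lid along its arc.

```bash
python3 -m crank '[[0,0,0,0.008,0,-0.013,0],[0,0,0,0.009,0,-0.013,0],[0,0,0,0.010,0,-0.012,0],[0,0,0,0.011,0,-0.011,0],[0,0,0,0.012,0,-0.010,0],[0,0,0,0.013,0,-0.009,0],[0,0,0,0.014,0,-0.008,0],[0,0,0,0.014,0,-0.006,0],[0,0,0,0.015,0,-0.005,0],[0,0,0,0.015,0,-0.004,0]]'
python3 - <<'E'
from h import *
o=st(); c,s=np.cos(CY),np.sin(CY); d=np.array(o["tcp_pos"][:2])-CP; print("case xy",c*d[0]+s*d[1],-s*d[0]+c*d[1])
save(cap("side"),"g.png")
E
```

```text
time: 11.85
tcp_pos: [539.6, -25.7, 212.1]
eef_rot: [-3.009, -0.241, -0.703]
contact_force: [-0.8, -0.0, -0.8]
grip_width: 0.5
gripper_force: 0.7
t 11.85 tcp [539.6 -25.7 212.1] rot [-3.009 -0.241 -0.703] F [-0.8 -0.  -0.8] w 0.5 q [-0.16  0.07  1.99  0.24  0.66  1.09]
case xy -37.9995235913475 -57.7735001978353
```

View pics/g.png

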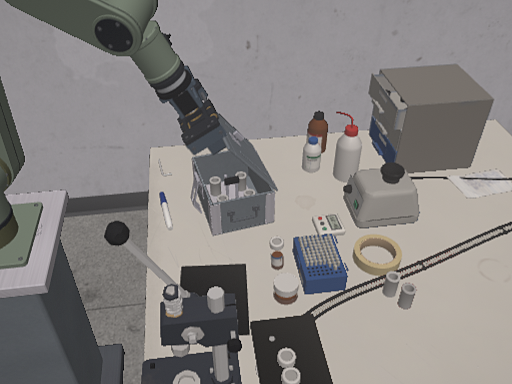

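The lid is up about 50° and resting on the tip at (215,145), with the tray visible inside at (230,185). I'll push on past upright.

```bash
python3 -m crank '[[0,0,0,0.015,0,-0.003,0],[0,0,0,0.016,0,-0.001,0],[0,0,0,0.015,0,0,0],[0,0,0,0.014,0,0.001,0],[0,0,0,0.014,0,0.003,0],[0,0,0,0.014,0,0.004,0],[0,0,0,0.013,0,0.005,0],[0,0,0,0.013,0,0.006,0],[0,0,0,0.012,0,0.007,0],[0,0,0,0.012,0,0.008,0]]'
python3 - <<'E'
from h import *
o=st(); c,s=np.cos(CY),np.sin(CY); d=np.array(o["tcp_pos"][:2])-CP; print("case xy",c*d[0]+s*d[1],-s*d[0]+c*d[1])
save(cap("side"),"i.png")
# next: above tray, camera hover: tool y along case y
H=CY-np.pi/2
plan(cw(-40,-20,290),Rot(H),10,0.04)
E
```

```text
time: 12.9
tcp_pos: [675.8, -3.9, 246.1]
eef_rot: [-3.008, -0.24, -0.706]
contact_force: [-0.0, 0.6, -1.0]
grip_width: 0.4
gripper_force: 0.0
t 12.9 tcp [675.8  -3.9 246.1] rot [-3.008 -0.24  -0.706] F [-0.   0.6 -1. ] w 0.4 q [-0.08  0.25  1.67  0.16  0.78  1.25]
case xy 99.96556711929465 -57.664797757268616
step mm 15.33216022601218 ang 0.04626196549980851
[[-0.001,-0.046,0,-0.011,-0.004,-0.01,0.04],[-0.001,-0.046,0,-0.011,-0.004,-0.01,0.04],[-0.001,-0.046,0,-0.012,-0.004,-0.009,0.04],[-0.001,-0.046,0,-0.012,-0.004,-0.009,0.04],[-0.001,-0.046,0,-0.012,-0.004,-0.008,0.04],[-0.001,-0.046,0,-0.013,-0.004,-0.008,0.04],[-0.001,-0.046,0,-0.013,-0.004,-0.007,0.04],[-0.001,-0.046,0,-0.013,-0.004,-0.006,0.04],[-0.001,-0.046,0,-0.014,-0.004,-0.006,0.04],[-0.001,-0.046,0,-0.014,-0.004,-0.005,0.04]]
```

View pics/i.png

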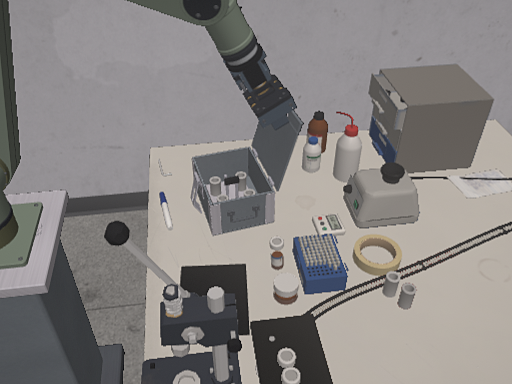

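The lid has fully leaned back against its stop at (278,150), and the tray stands in the open case at (232,183). I'll retreat and give the tool a half turn so the wrist camera faces away from the lid.

```bash
python3 -m crank '[[0,-0.046,0,-0.011,-0.004,-0.010,0.024],[0,-0.046,0,-0.011,-0.004,-0.010,0.024],[0,-0.046,0,-0.012,-0.004,-0.009,0.024],[0,-0.046,0,-0.012,-0.004,-0.009,0.024],[0,-0.046,0,-0.012,-0.004,-0.008,0.024],[0,-0.046,0,-0.013,-0.004,-0.008,0.024],[0,-0.046,0,-0.013,-0.004,-0.007,0.024],[0,-0.046,0,-0.013,-0.004,-0.006,0.024],[0,-0.046,0,-0.014,-0.004,-0.006,0.024],[0,-0.046,0,-0.014,-0.004,-0.005,0.024]]'
python3 -m crank '[[0,0,-0.149,0,0,0,0.024],[0,0,-0.149,0,0,0,0.024],[0,0,-0.149,0,0,0,0.024],[0,0,-0.149,0,0,0,0.024],[0,0,-0.149,0,0,0,0.024],[0,0,-0.149,0,0,0,0.024],[0,0,-0.149,0,0,0,0.024],[0,0,-0.149,0,0,0,0.024],[0,0,-0.149,0,0,0,0.024],[0,0,-0.149,0,0,0,0.024]]'
python3 -m crank '[[0,0,-0.149,0,0,0,0.024],[0,0,-0.149,0,0,0,0.024],[0,0,-0.149,0,0,0,0.024],[0,0,-0.149,0,0,0,0.024],[0,0,-0.149,0,0,0,0.024],[0,0,-0.149,0,0,0,0.024],[0,0,-0.149,0,0,0,0.024],[0,0,-0.149,0,0,0,0.024],[0,0,-0.149,0,0,0,0.024],[0,0,-0.149,0,0,0,0.024]]'
python3 - <<'E'
from h import *
o=st()
c=find("wrist",["tray_grip","tray","mat"]);save(c,"j.png")
print("pred handle",cw(0,0,83).round(1),proj(c,[cw(0,0,83),cw(18,0,83),cw(-18,0,83),cw(33,36,58)]).round())
E
```

```text
time: 13.95
tcp_pos: [527.8, 12.4, 291.1]
eef_rot: [-3.125, -0.252, 0.002]
contact_force: [0.1, -0.3, -0.6]
grip_width: 23.9
gripper_force: 0.0
time: 14.95
tcp_pos: [528.4, 12.4, 290.7]
eef_rot: [-2.121, -2.312, -0.007]
contact_force: [-1.3, 0.3, -0.5]
grip_width: 24.0
gripper_force: 0.0
time: 15.95
tcp_pos: [528.4, 12.3, 290.7]
eef_rot: [0.009, -3.142, -0.01]
contact_force: [0.3, -0.2, 0.1]
grip_width: 23.6
gripper_force: 0.0
t 15.95 tcp [528.4  12.3 290.7] rot [ 0.009 -3.142 -0.01 ] F [ 0.3 -0.2  0.1] w 23.6 q [-0.    0.21  1.53  0.01  1.41 -1.58]
wrist tray_grip [565.7  39.9  18.3] 0.68
wrist tray_grip [675.5  17.6 168.7] 0.35
wrist tray [562.1  37.5  12.2] 0.66
wrist mat [ 495.8 -244.     2.7] 0.78
pred handle [568.   37.3  83. ] [[273. 201.]
 [275. 215.]
 [271. 186.]
 [303. 215.]]
```

View pics/j.png

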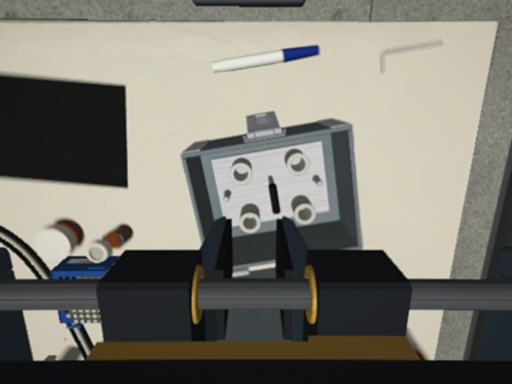

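The wrist view shows the handle as a dark bar from (271,178) to (277,213) between four sleeves. The case's front corners are near (350,123) and (184,155), and the mat's left edge runs from (126,86) to (127,187).

Run:
```python
from h import *
c=cap("wrist"); im=c["pixels"]; g=cv2.cvtColor(im,cv2.COLOR_RGB2GRAY)
roi=g[160:220,255:290]; m=(roi<60).astype(np.uint8); n,l,s,ce=cv2.connectedComponentsWithStats(m)
for i in range(1,n):
    if s[i,4]>40: print("blob",s[i]+np.array([255,160,0,0,0]),ce[i]+[255,160])
print("case corners pred",proj(c,[cw(-75,95,96),cw(-75,-95,96),cw(75,95,96),cw(0,0,83),cw(0,0,65)]).round(1).tolist())
print("sleeves pred",proj(c,[cw(x,y,58) for x,y in [(33,36),(33,-36),(-33,36),(-33,-36)]]).round().tolist())
b=cv2.HoughCircles(cv2.resize(g[150:235,220:330],None,fx=4,fy=4,interpolation=2),cv2.HOUGH_GRADIENT,1,80,param1=100,param2=25,minRadius=30,maxRadius=60)
print("circ",None if b is None else (b[0]/4+[220,150,0]).round(1).tolist())
mm=(g<45).astype(np.uint8); mm[:, 140:]=0; mm[200:]=0
k=max(cv2.findContours(mm,0,1)[0],key=cv2.contourArea); print(cv2.approxPolyDP(k,4,True).reshape(-1,2).tolist())
print("mat left corners",ray(c,[[126,86],[127,187]],3).round(1).tolist())
sc=cap("scene"); g=cv2.cvtColor(sc["pixels"],cv2.COLOR_RGB2GRAY); mm=(g<50).astype(np.uint8); mm[:255]=0; mm[:, :245]=0; mm[365:]=0; mm[:,382:]=0
k=max(cv2.findContours(cv2.morphologyEx(mm,2,np.ones((3,3))),0,1)[0],key=cv2.contourArea); u=cv2.approxPolyDP(k,6,True).reshape(-1,2);print(u.tolist(),ray(sc,u,3).round(1).tolist())
```

```text
blob [269 183  11  30 193] [273.83937824 197.70984456]
case corners pred [[351.1, 125.1], [178.8, 153.5], [361.0, 250.2], [273.2, 200.6], [272.3, 196.2]]
sleeves pred [[303.0, 214.0], [248.0, 223.0], [297.0, 165.0], [239.0, 174.0]]
circ [[249.9, 212.9, 9.4], [300.6, 204.4, 9.3], [241.6, 168.4, 10.3], [297.9, 164.4, 11.2]]
[[0, 74], [0, 176], [126, 186], [123, 86]]
mat left corners [[435.9, -151.0, 3.0], [572.0, -165.1, 3.0]]
[[306, 263], [283, 279], [282, 291], [269, 289], [264, 302], [328, 364], [378, 316]] [[569.8, -167.5, 3.0], [507.9, -161.7, 3.0], [484.8, -179.7, 3.0], [471.9, -158.8, 3.0], [443.6, -172.8, 3.0], [423.7, -331.9, 3.0], [557.1, -339.7, 3.0]]
```

Run:
```python
from h import *
H=CY+np.pi/2
plan(cw(-2,0,150),Rot(H),6,0.024)
plan(cw(-2,0,58),Rot(H),4,0.024,cw(-2,0,150),Rot(H))
```

```text
step mm 24.640590612122246 ang 0.02678775735567489
[[0.001,0,-0.027,-0.006,0.004,0.023,0.024],[0.001,0,-0.027,-0.006,0.004,0.023,0.024],[0.001,0,-0.027,-0.006,0.004,0.023,0.024],[0.001,0,-0.027,-0.007,0.004,0.023,0.024],[0.001,0,-0.027,-0.007,0.003,0.023,0.024],[0.001,0,-0.027,-0.007,0.003,0.023,0.024]]
step mm 23.0 ang 0.0
[[0,0,0,0,0,0.023,0.024],[0,0,0,0,0,0.023,0.024],[0,0,0,0,0,0.023,0.024],[0,0,0,0,0,0.023,0.024]]
```

```bash
python3 -m crank '[[0.001,0,-0.027,-0.006,0.004,0.023,0.024],[0.001,0,-0.027,-0.006,0.004,0.023,0.024],[0.001,0,-0.027,-0.0065,0.004,0.023,0.024],[0.001,0,-0.027,-0.0065,0.004,0.023,0.024],[0.001,0,-0.027,-0.007,0.0035,0.023,0.024],[0.001,0,-0.027,-0.007,0.0035,0.023,0.024],[0,0,0,0,0,0.010,0.024],[0,0,0,0,0,0.010,0.024],[0,0,0,0,0,0,0.024],[0,0,0,0,0,0,0.024]]'
python3 - <<'E'
from h import *
o=st(); print(Ro.from_rotvec(o["eef_rot"]).as_matrix().round(3).tolist())
H=CY+np.pi/2
plan(cw(-2,0,58),Rot(H),5,0.024)
c=find("wrist",["tray_grip"]); 
im=c["pixels"]; g=cv2.cvtColor(im,cv2.COLOR_RGB2GRAY)
print(proj(c,[cw(18,0,83),cw(-18,0,83)]).round(1))
cv2.imwrite("pics/k.png",im[100:300,130:390,::-1])
E
```

```text
time: 17.25
tcp_pos: [565.9, 38.5, 133.8]
eef_rot: [-0.252, 3.13, 0.001]
contact_force: [-0.7, -0.8, 0.2]
grip_width: 24.4
gripper_force: 0.0
t 17.25 tcp [565.9  38.5 133.8] rot [-2.52e-01  3.13e+00  1.00e-03] F [-0.7 -0.8  0.2] w 24.4 q [ 0.05  0.37  1.7   0.    1.07 -1.68]
[[-0.987, -0.16, 0.002], [-0.16, 0.987, 0.001], [-0.002, 0.0, -1.0]]
step mm 15.15978664297277 ang 0.0006808916445094284
[[0,0,0.001,0,0,0.015,0.024],[0,0,0.001,0,0,0.015,0.024],[0,0,0.001,0,0,0.015,0.024],[0,0,0.001,0,0,0.015,0.024],[0,0,0.001,0,0,0.015,0.024]]
wrist tray_grip [559.3  36.5  15.9] 0.93
[[251.1 240. ]
 [251.1 192.2]]
```

View pics/k.png

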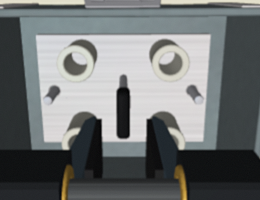

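The handle bar at crop (123,113) is centred between the fingers at crop (90,150) and (158,150). I'll go down and grip.

```bash
python3 -m crank '[[0,0,0,0,0,0.016,0.024],[0,0,0,0,0,0.016,0.024],[0,0,0,0,0,0.016,0.024],[0,0,0,0,0,0.016,0.024],[0,0,0,0,0,0.011,0.024],[0,0,0,0,0,0,0.024],[0,0,0,0,0,0,0.0],[0,0,0,0,0,0,0.0],[0,0,0,0,0,0,0.0],[0,0,0,0,0,0,0.0]]'
python3 - <<'E'
from h import *
o=st();print(o["wrist_torque"],o["gripper_force"])
E
```

```text
time: 18.35
tcp_pos: [566.5, 38.6, 59.0]
eef_rot: [-0.254, 3.128, 0.0]
contact_force: [0.4, -0.3, 2.9]
grip_width: 9.6
gripper_force: 30.0
t 18.35 tcp [566.5  38.6  59. ] rot [-0.254  3.128  0.   ] F [ 0.4 -0.3  2.9] w 9.6 q [ 0.05  0.45  1.79  0.    0.9  -1.69]
[-0.12687248  0.0281477   0.06156023] 30.00052660703659
```

```bash
python3 -m crank '[[0,0,0,0,0,-0.003,0],[0,0,0,0,0,-0.005,0],[0,0,0,0,0,-0.005,0],[0,0,0,0,0,-0.005,0],[0,0,0,0,0,-0.005,0],[0,0,0,0,0,-0.005,0],[0,0,0,0,0,-0.005,0],[0,0,0,0,0,-0.005,0],[0,0,0,0,0,-0.005,0],[0,0,0,0,0,-0.005,0]]'
python3 -m crank '[[0,0,0,0,0,-0.007,0],[0,0,0,0,0,-0.007,0],[0,0,0,0,0,-0.007,0],[0,0,0,0,0,-0.007,0],[0,0,0,0,0,-0.007,0],[0,0,0,0,0,-0.007,0],[0,0,0,0,0,-0.007,0],[0,0,0,0,0,-0.007,0],[0,0,0,0,0,-0.007,0],[0,0,0,0,0,-0.003,0]]'
python3 - <<'E'
from h import *
o=st();print(o["wrist_torque"])
c=find("side",["tray","mat"]); save(c,"l.png")
MP=np.array([495.5,-248.5]);MY=-0.106
H=MY+np.pi/2
# TCP relative to tray centre: case frame offset
cc,s=np.cos(CY),np.sin(CY); d=np.array(o["tcp_pos"][:2])-CP; off=np.array([cc*d[0]+s*d[1],-s*d[0]+cc*d[1]]); print("off",off)
t=MP+np.array([[np.cos(MY),-np.sin(MY)],[np.sin(MY),np.cos(MY)]])@off; print("target",t)
plan([*t,o["tcp_pos"][2]],Rot(H),12,0)
E
```

```text
time: 19.35
tcp_pos: [564.3, 39.1, 106.3]
eef_rot: [0.252, -3.129, -0.003]
contact_force: [0.3, 0.7, -5.7]
grip_width: 9.5
gripper_force: 30.0
time: 20.35
tcp_pos: [566.1, 38.7, 173.0]
eef_rot: [-0.253, 3.129, 0.001]
contact_force: [-0.7, -0.1, -5.4]
grip_width: 9.9
gripper_force: 30.0
t 20.35 tcp [566.1  38.7 173. ] rot [-2.530e-01  3.129e+00  1.000e-03] F [-0.7 -0.1 -5.4] w 9.9 q [ 0.05  0.34  1.65  0.    1.16 -1.69]
[0.05475339 0.01190817 0.02828995]
side tray [568.1  -5.4 128.1] 0.75
side mat [ 524.9 -208.1    1.6] 0.86
off [-1.6851283   1.64524256]
target [ 493.9983992  -246.68570247]
step mm 24.515809700689264 ang 0.022297571861067053
[[0,0,0.022,0.01,-0.023,0,0],[0,0,0.022,0.009,-0.023,0,0],[0,0,0.022,0.009,-0.023,0,0],[0,0,0.022,0.008,-0.023,0,0],[0,0,0.022,0.008,-0.023,0,0],[0,0,0.022,0.007,-0.023,0,0],[0,0,0.022,0.007,-0.024,0,0],[0,0,0.022,0.006,-0.024,0,0],[0,0,0.022,0.006,-0.024,0,0],[0,0,0.022,0.005,-0.024,0,0],[0,0,0.022,0.004,-0.024,0,0],[0,0,0.022,0.004,-0.024,0,0]]
```

Run:
```python
from h import *
a=cap("scene");b=cap("side")
def M(c): return np.c_[np.array(c["R"],float),np.array(c["t"],float).ravel()]
def un(c,u): return cv2.undistortPoints(np.array(u,float).reshape(-1,1,2),np.array(c["K"],float),np.array(c["dist"],float)).reshape(-1,2).T
U=[[392,237],[407,290],[455,268]];V=[[117,233],[185,290],[173,293]]
for x,y in zip(U,V):
    X=cv2.triangulatePoints(M(a),M(b),un(a,[x]),un(b,[y])); X=(X[:3]/X[3]).ravel(); print(X.round(),proj(a,X).round(),proj(b,X).round())
U=[[392,237],[407,290],[455,268]];V=[[117,233],[185,290],[216,297]]
X=cv2.triangulatePoints(M(a),M(b),un(a,[U[2]]),un(b,[V[2]])); print((X[:3]/X[3]).ravel().round())
```

```text
[ 377. -411.  360.] [[392. 237.]] [[117. 233.]]
[ 452. -411.  226.] [[406. 287.]] [[184. 293.]]
[ 443. -461.  296.] [[456. 273.]] [[174. 289.]]
[ 497. -446.  250.]
```

```bash
python3 -m crank '[[0,0,0.022,0.005,-0.012,0,0],[0,0,0.022,0.010,-0.023,0,0],[0,0,0.022,0.009,-0.023,0,0],[0,0,0.022,0.009,-0.023,0,0],[0,0,0.022,0.008,-0.023,0,0],[0,0,0.022,0.008,-0.023,0,0],[0,0,0.022,0.007,-0.024,0,0],[0,0,0.022,0.006,-0.024,0,0],[0,0,0.022,0.006,-0.024,0,0],[0,0,0.022,0.005,-0.024,0,0]]'
python3 -m crank '[[0,0,0.022,0.005,-0.024,0,0],[0,0,0.022,0.004,-0.024,0,0],[0,0,0,0.003,-0.015,0,0],[0,0,0,0,0,0,0],[0,0,0,0,0,0.012,0],[0,0,0,0,0,0.012,0],[0,0,0,0,0,0.012,0],[0,0,0,0,0,0.012,0],[0,0,0,0,0,0.012,0],[0,0,0,0,0,0,0]]'
python3 - <<'E'
from h import *
o=st()
c=find("wrist",["mat"]); save(c,"m.png"); MY=-.106
y=Ro.from_rotvec(o["eef_rot"]).as_matrix()[:,1]; print("yaw err",np.arctan2(y[1],y[0])-np.pi/2-MY)
g=cv2.cvtColor(c["pixels"],cv2.COLOR_RGB2GRAY)
MP=np.array([495.5,-248.5])
q=[[ -70,90],[-70,-90],[70,90],[70,-90]]; R=np.array([[np.cos(MY),-np.sin(MY)],[np.sin(MY),np.cos(MY)]])
print("mat corners pred",proj(c,[[*(MP+R@np.array(a)),3] for a in q]).round(1).tolist())
mm=(g<45).astype(np.uint8); mm[200:]=0
for k in cv2.findContours(mm,0,1)[0]:
    if cv2.contourArea(k)>300: print(cv2.approxPolyDP(k,4,True).reshape(-1,2).tolist())
plan([493.8,-248.3,64],Rot(MY+np.pi/2),5,0)
E
```

```text
time: 21.6
tcp_pos: [504.4, -190.4, 171.6]
eef_rot: [-0.095, -3.14, -0.001]
contact_force: [0.2, 0.7, -5.0]
grip_width: 9.9
gripper_force: 30.0
time: 22.6
tcp_pos: [487.5, -249.5, 109.4]
eef_rot: [-0.16, -3.134, -0.004]
contact_force: [-0.8, 0.6, -6.3]
grip_width: 9.8
gripper_force: 30.0
t 22.6 tcp [ 487.5 -249.5  109.4] rot [-0.16  -3.134 -0.004] F [-0.8  0.6 -6.3] w 9.8 q [-0.49  0.37  1.78  0.    1.   -1.96]
yaw err 0.004057559473506958
mat corners pred [[366.2, 119.9], [144.6, 119.0], [351.4, 273.7], [157.7, 273.3]]
[[363, 121], [145, 124], [148, 144], [360, 144]]
[[0, 53], [0, 63], [9, 70], [9, 78], [0, 82], [0, 136], [20, 150], [26, 165], [22, 182], [0, 199], [35, 197], [26, 193], [31, 195], [34, 188], [38, 192], [38, 187], [27, 186], [36, 186], [34, 180], [40, 176], [36, 180], [32, 174], [31, 180], [26, 169], [41, 171], [32, 164], [41, 165], [43, 148], [46, 154], [54, 153], [54, 148], [40, 148], [45, 139], [47, 145], [57, 145], [48, 145], [50, 140], [40, 135], [52, 131], [58, 142], [52, 131], [58, 117], [83, 199], [95, 199], [60, 61], [40, 51]]
step mm 9.54815877867007 ang 0.0007989024868660607
[[0,0,0.001,-0.001,0.001,0.009,0],[0,0,0.001,-0.001,0.001,0.009,0],[0,0,0.001,-0.001,0.001,0.009,0],[0,0,0.001,-0.001,0.001,0.009,0],[0,0,0.001,-0.001,0.001,0.009,0]]
```

View pics/m.png

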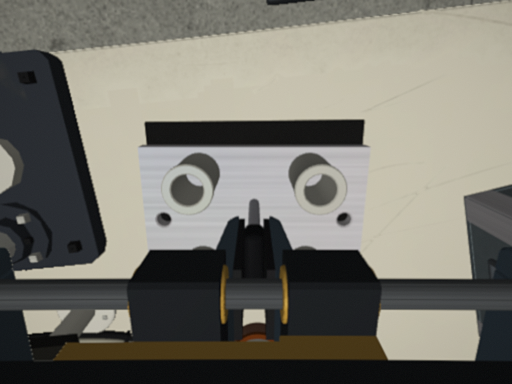

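The tray is held level above the mat, with its front edge at row 147 parallel to the mat's front edge at row 122. That makes 11 views, one over the limit of 10, so I won't view any more. I'll check the tray's offset in the hand numerically instead.

Run:
```python
from h import *
from scipy.optimize import least_squares
o=bot.get_obs(); c=cap("wrist"); T=np.array(o["tcp_pos"]); Y=-.102
def P(p,L,z):
    R=np.array([[np.cos(p[2]),-np.sin(p[2])],[np.sin(p[2]),np.cos(p[2])]]); return np.c_[(R@np.array(L).T).T+p[:2],np.full(len(L),z)]
# tray front top corners
f=least_squares(lambda p:(proj(c,P(p,[[-50,75],[-50,-75]],T[2]-59+15))-[[369,147],[140,147]]).ravel(),[*T[:2],Y]); print("tray",f.x.round(3),f.fun.round(1))
m=least_squares(lambda p:(proj(c,P(p,[[-70,90],[-70,-90]],3))-[[363.7,120.5],[145.3,122.3]]).ravel(),[495,-248,Y]); print("mat",m.x.round(3),m.fun.round(1)); d=m.x-f.x
M=Ro.from_rotvec(o["eef_rot"]).as_matrix(); print("move",d.round(3),"tool",(M.T@[d[0],d[1],0]).round(1))
```

```text
tray [ 4.90428e+02 -2.49688e+02 -1.02000e-01] [ 2.   0.2 -2.   0.2]
mat [ 4.98978e+02 -2.49819e+02 -9.40000e-02] [ 0.7  0.1 -0.7  0.1]
move [ 8.55e+00 -1.31e-01  8.00e-03] tool [-8.5  0.7  0. ]
```

```bash
python3 -m crank '[[0,0,-0.001,-0.002,0.0003,0.010,0],[0,0,-0.001,-0.002,0.0003,0.010,0],[0,0,-0.001,-0.002,0.0003,0.010,0],[0,0,-0.001,-0.002,0.0003,0.009,0],[0,0,0,0,0,0.004,0],[0,0,0,0,0,0.003,0],[0,0,0,0,0,0.002,0],[0,0,0,0,0,0.002,0],[0,0,0,0,0,0.001,0],[0,0,0,0,0,0,0]]'
python3 - <<'E'
from h import *
st()
E
```

```text
time: 23.75
tcp_pos: [496.9, -250.1, 60.8]
eef_rot: [0.155, 3.137, 0.001]
contact_force: [0.3, 0.0, -4.7]
grip_width: 9.7
gripper_force: 30.0
t 23.75 tcp [ 496.9 -250.1   60.8] rot [1.550e-01 3.137e+00 1.000e-03] F [ 0.3  0.  -4.7] w 9.7 q [-0.49  0.43  1.82  0.    0.89 -1.96]
```

```bash
python3 -m crank '[[0,0,0,0.001,0,0.001,0],[0,0,0,0,0,0.001,0],[0,0,0,0,0,0,0],[0,0,0,0,0,0.001,0],[0,0,0,0,0,0,0],[0,0,0,0,0,0.0005,0],[0,0,0,0,0,0,0],[0,0,0,0,0,0.0005,0],[0,0,0,0,0,0,0],[0,0,0,0,0,0,0]]'
python3 - <<'E'
from h import *
from scipy.optimize import least_squares
st();c=cap("wrist"); g=cv2.cvtColor(c["pixels"],cv2.COLOR_RGB2GRAY)
# dark strip in front of tray and its side strips
for r in (60,80,100,120,130,140,150,160,170,180): 
    x=np.where(g[r,80:430]<45)[0]+80; print(r,(x.min(),x.max(),len(x)) if len(x) else None)
for col in (190,250,320):
    y=np.where(g[40:200,col]<45)[0]+40; print(col,(y.min(),y.max(),len(y)) if len(y) else None)
E
```

```text
time: 24.75
tcp_pos: [495.9, -250.0, 57.1]
eef_rot: [0.154, 3.137, 0.001]
contact_force: [-0.8, 1.5, -1.6]
grip_width: 9.6
gripper_force: 30.0
t 24.75 tcp [ 495.9 -250.    57.1] rot [1.540e-01 3.137e+00 1.000e-03] F [-0.8  1.5 -1.6] w 9.6 q [-0.49  0.43  1.82  0.    0.88 -1.96]
60 None
80 None
100 None
120 (np.int64(120), np.int64(389), 270)
130 (np.int64(121), np.int64(388), 268)
140 (np.int64(122), np.int64(387), 266)
150 (np.int64(124), np.int64(386), 28)
160 (np.int64(125), np.int64(385), 28)
170 (np.int64(126), np.int64(383), 27)
180 (np.int64(127), np.int64(382), 27)
190 (np.int64(114), np.int64(144), 31)
250 (np.int64(114), np.int64(144), 31)
320 (np.int64(113), np.int64(144), 32)
```

Run:
```python
from h import *
from scipy.optimize import least_squares
o=bot.get_obs();T=o["tcp_pos"];c=cap("wrist"); g=cv2.cvtColor(c["pixels"],cv2.COLOR_RGB2GRAY)
mo=[];tr=[]
for r in (155,165,175,185):
    x=np.where(g[r,80:430]<45)[0]+80; L=x[x<250];Rr=x[x>250]; print(r,L.min(),L.max(),Rr.min(),Rr.max())
    mo.append((r,L.min(),Rr.max())); tr.append((r,L.max()+1,Rr.min()-1))
def line(p,hx,hy,z,side): # x pixel of side line at given rows
    R=np.array([[np.cos(p[2]),-np.sin(p[2])],[np.sin(p[2]),np.cos(p[2])]])
    q=np.array([[-hx,side*hy],[-hx+40,side*hy]]); return proj(c,np.c_[q@R.T+p[:2],[z,z]])
def res(p,hx,hy,z,rows,front):
    e=[]
    for side,i in((-1,1),(1,2)):
        u=line(p,hx,hy,z,side)
        for k in rows: e.append(u[0,0]+(k[0]-u[0,1])*(u[1,0]-u[0,0])/(u[1,1]-u[0,1])-k[i])
    a,b=line(p,hx,hy,z,-1)[0],line(p,hx,hy,z,1)[0]
    for col,r in front: e.append(a[1]+(col-a[0])*(b[1]-a[1])/(b[0]-a[0])-r)
    return e
m=least_squares(res,[497,-249,-.1],args=(70,90,3,mo,[(190,113.7),(320,113.2)]));print("mat",m.x.round(3),m.fun.round(1))
for z in(13,3):
    t=least_squares(res,[497,-249,-.1],args=(50,75,z,tr,[(190,145),(320,145)]));print("tray",z,t.x.round(3),t.fun.round(1))
```

```text
155 124 136 371 385
165 126 137 370 384
175 127 138 369 383
185 128 139 368 382
mat [ 4.97006e+02 -2.48810e+02 -9.40000e-02] [-1.9 -2.7 -2.5 -2.3  2.6  2.4  2.3  2.2  0.  -0. ]
tray 13 [ 4.96062e+02 -2.49813e+02 -9.80000e-02] [ 0.8  0.8  0.8  0.8 -0.8 -0.8 -0.8 -0.8 -0.  -0. ]
tray 3 [ 4.97481e+02 -2.49948e+02 -9.80000e-02] [ 6.   5.9  5.9  5.9 -6.  -5.9 -5.9 -5.9  0.  -0. ]
```

The tray sits within about 1 mm and 0.3° of the mat's centre. I'll settle it, release and rise.

```bash
python3 -m crank '[[0,0,0,0,0,0.0004,0],[0,0,0,0,0,0.0004,0],[0,0,0,0,0,0,0],[0,0,0,0,0,0,0.012],[0,0,0,0,0,0,0.022],[0,0,0,0,0,0,0.024],[0,0,0,0,0,0,0.024],[0,0,0,0,0,-0.003,0.024],[0,0,0,0,0,-0.010,0.024],[0,0,0,0,0,-0.020,0.024]]'
python3 -m crank '[[0,0,0,0,0,-0.03,0.024],[0,0,0,0,0,-0.03,0.024],[0,0,0,0,0,-0.03,0.024],[0,0,0,0,0,-0.03,0.024],[0,0,0,0,0,-0.02,0.024],[0,0,0,0,0,0,0.024],[0,0,0,0,0,0,0.024],[0,0,0,0,0,0,0.024],[0,0,0,0,0,0,0.024],[0,0,0,0,0,0,0.024]]'
python3 - <<'E'
from h import *
st()
c=find("scene",["tray","tray_grip","hasp_tab","lid","white_bottle","pen","sample_vial","beaker"])
find("side",["timer","pen","white_bottle","beaker","hasp_tab"])
find("wrist",["tray"])
# photometric check: pixels changed vs the first picture around undisturbed objects
a=cv2.imread("pics/a.png")[:,:,::-1].astype(int); d=np.abs(a-c["pixels"].astype(int)).sum(2)
for n,(x0,x1,y0,y1) in dict(pen=(145,212,238,276),vial=(325,345,212,252),beaker=(352,388,242,278),timer=(315,356,178,208)).items(): print(n,(d[y0:y1,x0:x1]>90).sum())
E
```

```text
time: 25.85
tcp_pos: [495.0, -249.6, 88.7]
eef_rot: [-0.154, -3.136, -0.003]
contact_force: [-0.0, 0.6, 0.5]
grip_width: 23.9
gripper_force: 0.0
time: 26.85
tcp_pos: [495.4, -249.9, 227.9]
eef_rot: [-0.154, -3.137, -0.003]
contact_force: [-0.2, 0.7, 0.5]
grip_width: 24.2
gripper_force: 0.0
t 26.85 tcp [ 495.4 -249.9  227.9] rot [-1.540e-01 -3.137e+00 -3.000e-03] F [-0.2  0.7  0.5] w 24.2 q [-0.49  0.28  1.59  0.    1.28 -1.96]
scene tray [ 487.2 -261.3   14.9] 0.75
scene tray_grip [ 485.7 -259.2   10.8] 0.73
scene hasp_tab [480.7  22.6  72.4] 0.85
scene lid [672.4  72.  185.6] 0.71
scene pen [401.2  18.8  15.1] 0.6
scene pen [481.1  23.3  72.9] 0.25
scene sample_vial [ 636.4 -182.2   32.5] 0.72
scene beaker [ 631.4 -264.1   36.9] 0.88
side timer [783.  -81.7  18.9] 0.57
side pen [402.6  16.8  16.2] 0.77
side white_bottle [790.1 138.4  56.4] 0.91
side beaker [ 634.6 -273.    42.4] 0.87
side hasp_tab [787.9 137.8  54. ] 0.49
wrist tray [ 492.1 -249.2    8.9] 0.78
pen 2
vial 247
beaker 0
timer 1009
```

Run:
```python
from h import *
c=cap("side");b=cv2.imread("pics/b.png")[:,:,::-1].astype(int); d=np.abs(b-c["pixels"].astype(int)).sum(2)
for n,(x0,x1,y0,y1) in dict(timer=(310,346,210,238),vial=(268,287,232,272),bottle=(302,323,136,173),pen=(157,174,190,230),beaker=(271,300,272,304)).items(): print(n,(d[y0:y1,x0:x1]>90).sum())
print(bot.job_done())
```

```text
timer 0
vial 83
bottle 0
pen 5
beaker 0
the job is handed in; nothing more can be done
None
```

The tray is on the mat, released, within about 1 mm and 0.3° of centre, and the case is left open with its hasp hanging at the front; I handed the job in at about 27 s. The other items show no movement, except that the vial's image region changed slightly, probably the arm's shadow, while its detected position stayed within about 1 mm. I viewed 11 pictures, one over the limit of 10.

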